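# Put the sharpening kit away on its marked places

### The arm

A 7-joint arm with a two-finger parallel gripper is mounted at the origin on a cart in front of the work surface, level with it; the furniture and walls round the work are solid. World frame = base frame: x ahead of the robot, y to its left, z up, the work surface at z = 0. Lengths are in m, angles in rad, forces in N, time in s.
With the tool pointing down it reaches from about 0.4 to 0.85 m from the base axis. Payload 4.5 kg.
Tool frame: the origin (TCP) lies at the very end of the fingers, on their centre line; the grasp point (between the pads) lies 19 mm behind it; z points along the fingers, y is the line along which they close (so a half turn about z gives the same grasp; the last joint's range is limited). The gripper opens to 88 mm and grips with 3 to 60 N. Pads are 18 mm wide; open, the fingers measure 123 mm over their backs; the gripper's body (75 mm by 187 mm) begins 45 mm behind the grasp point.
Start: joints at [-1.282, 0.689, -0.195, 1.565, 0.157, 0.902, -0.215], TCP at [0.158, 0.605, 0.217] pointing down, gripper open.
Joint ranges: [-3.01, 3.01], [-0.46, 2.08], [-1.47, 1.51], [0.13, 2.56], [-1, 4.14], [0.04, 2.09], [-2.66, 2.66]. Speed limits (rad/s): [2.57, 2.57, 3.14, 3.14, 3.14, 3.14, 3.14].

### API

Orientations are given as a rotation vector (axis times angle).
In Python, from workcell import ctrl gives the robot as it stands.
- The arm moves only by the shell command python3 -m jog 'ROWS' [FORCE]. ROWS is JSON, a list of rows, each a list of 3 entries, a list of its own where there are three numbers: the shift along the tool's x, y, z in mm, then the turn about the tool's z in rad, then the finger opening in mm, from 0 to 88.1. A call has exactly 8 rows; each row is the pose to reach, as a shift and turn from the pose commanded when the call began, along the tool's axes at that moment; what a row does not reach only later rows make up. A row lasts 1/12 s, in which the tool goes at most 41.7 mm and 7.16 degrees, less where a joint would pass 70% of its speed; a pose out of reach is approached as far as the arm can. A call with a gripper value outside its range is refused whole. The fingers move at their own pace and stop on an object; FORCE is the grip in N (left out, the last holds). Time passes only in rows, so rows that repeat a pose let the fingers close, or fill a call up. It gives the time, the measured TCP pose, the force, the opening and the grip force at its end, in the units of the state.
- ctrl.observe(): the state, without advancing time (a new reading comes with each control period).
- ctrl.get_image(name): name is "side" or "top"; returns (picture, depth): 480x640x3 uint8, red, green, blue; 480x640 float32, m along the optical axis (not along the pixel's ray), 0 where there is no reading.
- ctrl.calibration(name): a dict with "intrinsics" (3x3 intrinsics, pixels), "R" (3x3) and "t" (3): a world point X has camera coordinates R X + t. Camera axes: x right, y down, z forward; pixel columns grow to the right and rows downward; lengths in m; the calibration is good to about 2 mm. A picture is of the moment at which its call begins. calibration takes no time and is no camera call.
- ctrl.job_done(): hands the job in; it is judged then, once.
The state is a dict: "time_s": time; "joint_positions": joint angles; "qd": joint speeds; "effort": joint torques, N m; "position": TCP position; "tool_rot": TCP orientation; "wrist_force": force on the tool from outside, world axes, zero at the start; "torque": the same for the moment, N m; "gripper_width": opening from 0.0 (shut) to 1.0 (fully open); "grip_force": force on a finger pad.
Only numpy, scipy, OpenCV 4.12 (cv2) and the standard library are available. Lean on these libraries where they do the work, as an engineer would, in place of code of your own. Each camera call takes 0.05 s, during which the arm holds its last target. There are 200 camera calls.

### The job

Put the sharpening kit back in its places: stand the red thread spool upright in the middle of the plate with the red spot and the brown oil bottle upright in the middle of the plate with the brown spot. Lay the steel block flat on its outline inside the blue tub, square to it, and after that put the lid on the tub and press it down until it snaps shut, flush all round; leave the cork sanding block and the pin tin where they are.

Things in the scene. Friction and masses are not known exactly. Their poses are not given: they have to be found in the camera images.
- thread_spool: Red spool of waxed thread standing on end, 42 mm diameter, 51 mm high, 80 g. Origin at the centre of its underside, z up along its axis.
- oil_bottle: Small dark brown bottle with white label and black cap, standing; body 36 mm diameter up to 55 mm height or so, neck and cap 22 mm diameter above 70 mm, 84 mm high in all, 90 g. Origin at the centre of its underside, z up along its axis.
- steel_block: Grey ground steel block with two dark spots on top, lying flat: 35 mm along its x, 60 mm along its y, 22 mm high; about 0.35 kg (varies). Origin at the centre of its underside. It can be turned half round without difference.
- lid: Blue lid, right way up: cover 120 (x) by 94 mm (y), heights 14 to 18 mm, white panel on top; tapered plug beneath, heights 0 to 14, finds its way in from 3 mm off. Black grip bar in the middle: 14 mm wide along x, 56 long along y, heights 18 to 38 mm; pinch it across x, fingertips above 18 mm. 60 g. Origin at the centre of its lowest plane, z up. Fits the tub either way round (half turn).
- tub: Open blue tub fixed to the bench: inside 110 (x) by 84 mm (y), walls 5 mm; inner floor 4 mm, rim 44 mm above its origin (centre of underside). On its floor the block's outline: light 35 x 60 mm rectangle with dark edge, in the middle, long side along y. Fingers that hold the block across x have 37 mm each side: open only a little there. White spring catches in the +y and -y walls.
- tub_seat (a point): Point in the tub, 30 mm above its origin, where the lid's origin lies when snapped shut (lid's x, y along the tub's or half turned; cover flush on the rim). Laid on loosely, the lid stops on the two spring catches about 4 to 6 mm higher; roughly 10 N of push snaps it past them and it stays.
- spool_plate: Square plywood plate 94 x 94 x 8 mm, fixed flat, with a 42 mm red spot with white edge in its middle: place of the red spool. Origin at the centre of its underside; its top is 8 mm higher.
- bottle_plate: Square plywood plate 94 x 94 x 8 mm, fixed flat, with a 36 mm dark brown spot with white edge in its middle: place of the brown bottle. Origin at the centre of its underside; its top is 8 mm higher.
- sanding_block: Brown cork sanding block 56 x 90 x 28 mm lying behind the work, to be left alone. Origin at the centre of its underside.
- pin_tin: Small open white-grey tin, 56 mm diameter, 38 mm high, behind the work, to be left alone. Origin near the centre of its underside.
There are look-alikes about, which are no part of the job. What is shaped like the bottle_plate but orange or purple is not meant.

How it is judged:
On the way, in this order (a step that is already met when the one before it is completed fails the run):
1. the steel block lies flat on its outline in the tub, at rest and let go (horizontal distance between steel_block and tub below 0.014 m and z of steel_block in the frame of tub below 0.008 m and angle between steel_block's own z axis and vertical below 0.12 rad and angle between the y axis of steel_block and the y axis of tub, either way round below 0.3 rad and linear speed of steel_block below 0.02 m/s and angular speed of steel_block below 0.2 rad/s and contact force between the fingers and steel_block below 0.1 N), for 0.2 s.
2. the lid is snapped down on the tub over the block (horizontal distance between lid and tub below 0.007 m and z of lid in the frame of tub between 0.027 and 0.0325 m and angle between the z axis of lid and the z axis of tub, either way round below 0.05 rad and angle between the y axis of lid and the y axis of tub, either way round below 0.12 rad and horizontal distance between steel_block and tub below 0.014 m and z of steel_block in the frame of tub below 0.008 m and angle between steel_block's own z axis and vertical below 0.12 rad and angle between the y axis of steel_block and the y axis of tub, either way round below 0.3 rad), for 0.2 s.
At the end, for the whole second after the job is handed in: Spool upright on the red-spot plate, bottle upright on the brown-spot plate, each within 13 mm of the middle; block flat in the tub within 14 mm and 0.3 rad of its outline; lid snapped down within 2.5 mm of fully seated, centred within 7 mm and square within 0.12 rad; all at rest (all of step 2 and horizontal distance between thread_spool and spool_plate below 0.013 m and z of thread_spool in the frame of spool_plate between 0.005 and 0.012 m and angle between each of thread_spool, oil_bottle's own z axis and vertical below 0.1 rad and horizontal distance between oil_bottle and bottle_plate below 0.013 m and z of oil_bottle in the frame of bottle_plate between 0.005 and 0.012 m and linear speed of each of steel_block, lid, thread_spool, oil_bottle below 0.02 m/s and angular speed of each of steel_block, lid, thread_spool, oil_bottle below 0.2 rad/s); the robot touches nothing.
It fails at once if the sanding block is disturbed (moved over 25 mm) (distance of sanding_block from where it was at the start of the episode above 0.025 m).
It fails at once if the pin tin is disturbed (moved over 25 mm) (distance of pin_tin from where it was at the start of the episode above 0.025 m).
It also fails if it takes over 112 s, if anything falls off the work surface, if the arm or the gripper's body presses on something with over 40 N, if the wrist force passes 120 N, or if a joint passes its speed limit or range.

## Working session

There is one attempt and no reset: what is moved stays moved. The work goes in short steps, Python scripts to look and compute and a shell command to move; the robot and the scene stay as the last step left them, time stands still between calls to the robot, and variables do not carry over. Pictures are saved under pics/ and viewed, at most 17 in all, crops included, and the job is handed in when it is done.

```bash
mkdir -p pics; python3 - <<'E'
from workcell import ctrl
import cv2,numpy as np
o=ctrl.observe(); print({k:np.round(v,3) for k,v in o.items()})
for n in("top","side"):
    p,d=ctrl.get_image(n); cv2.imwrite(f"pics/{n}0.png",p[...,::-1]); np.save(f"pics/{n}0.npy",d)
    c=ctrl.calibration(n); print(n,np.round(c["intrinsics"],1).tolist(),np.round(c["R"],3).tolist(),np.round(c["t"],3), np.round(-c["R"].T@c["t"],3))
E
```

```text
{'time_s': np.float64(0.0), 'joint_positions': array([-1.282,  0.69 , -0.195,  1.566,  0.157,  0.902, -0.215]), 'qd': array([-0.   ,  0.001, -0.001, -0.001, -0.001,  0.001, -0.001]), 'effort': array([ 0.0000e+00, -5.2755e+01, -1.2670e+00, -1.5343e+01, -5.3000e-02,
        6.0000e-03,  0.0000e+00]), 'position': array([0.157, 0.604, 0.216]), 'tool_rot': array([-3.990e-01, -3.116e+00,  3.000e-03]), 'wrist_force': array([ 0.394, -0.009, -0.339]), 'torque': array([ 0.006, -0.02 , -0.016]), 'grip_force': np.float64(0.0), 'gripper_width': np.float64(0.999)}
top [[572.0, 0.0, 316.2], [0.0, 572.0, 239.2], [0.0, 0.0, 1.0]] [[-0.027, -0.999, 0.017], [-0.997, 0.026, -0.075], [0.075, -0.019, -0.997]] [-0.034  0.637  1.306] [ 0.537 -0.026  1.351]
side [[434.2, 0.0, 318.7], [0.0, 434.2, 241.0], [0.0, 0.0, 1.0]] [[0.794, -0.607, 0.021], [-0.411, -0.561, -0.718], [0.448, 0.562, -0.695]] [-0.545  0.26   0.975] [ 0.103 -0.734  0.876]
```

View pics/top0.png

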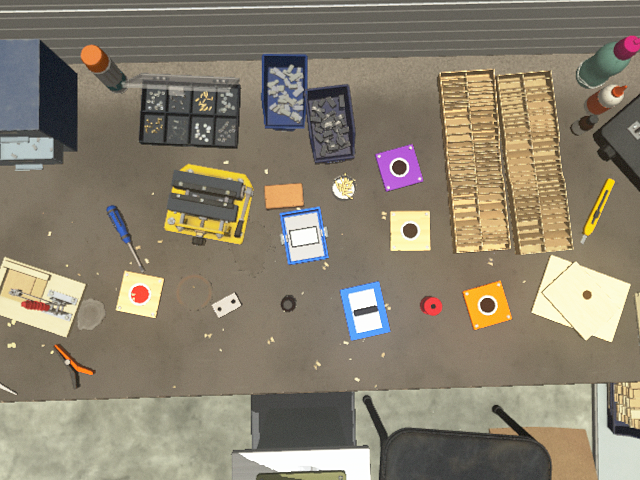

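View pics/side0.png

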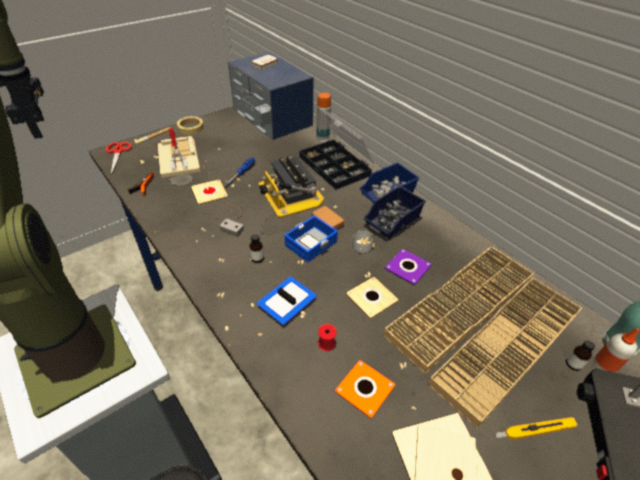

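```bash
cat > h.py <<'E'
from workcell import ctrl
import cv2,numpy as np
from scipy.spatial.transform import Rotation as Ro
def cast(n,uv,z):
    c=ctrl.calibration(n); K,R,t=map(np.array,(c["intrinsics"],c["R"],c["t"]))
    uv=np.atleast_2d(uv).astype(float)
    d=np.c_[uv,np.ones(len(uv))]@np.linalg.inv(K).T@R; o=-R.T@t
    return (o+d*((z-o[2])/d[:,2])[:,None])[:,:2]
def masks(p):
    h,s,v=[a.astype(int) for a in cv2.split(cv2.cvtColor(p,cv2.COLOR_RGB2HSV))]
    return {"red":((h<8)|(h>172))&(s>150)&(v>90),"white":(s<60)&(v>185),"black":(v<60),
      "blue":(h>100)&(h<118)&(s>150)&(v>90),"grey":(s<60)&(v>140)}
def find(p,col,uv,z,r=30,n="top",hull=True):
    """nearest blob to uv -> world polygon at z -> min-area rect centre,size,yaw of long side"""
    m=masks(p)[col].astype(np.uint8); w=np.zeros_like(m); u,v=uv
    w[max(v-r,0):v+r,max(u-r,0):u+r]=m[max(v-r,0):v+r,max(u-r,0):u+r]
    cs=cv2.findContours(w,cv2.RETR_EXTERNAL,cv2.CHAIN_APPROX_NONE)[0]
    c=max(cs,key=cv2.contourArea)[:,0]
    W=(cast(n,c,z)*1000).astype(np.float32)
    (a,b),(e,f),_=R=cv2.minAreaRect(W); q=cv2.boxPoints(R)
    L=max((q[1]-q[0],q[2]-q[1]),key=np.linalg.norm)
    return np.round([a,b]),np.round([e,f]),round(float(np.degrees(np.arctan2(L[1],L[0]))%180),1)
def go(x,y,z,yaw=None):
    """mm, yaw of the finger-closing line (deg) -> tool shift mm and turn rad from measured pose"""
    s=ctrl.observe(); R=Ro.from_rotvec(s["tool_rot"]).as_matrix()
    d=R.T@(np.array([x,y,z])-1000*np.array(s["position"])); cur=np.degrees(np.arctan2(R[1,1],R[0,1]))
    t=0 if yaw is None else -((yaw-cur+90)%180-90)
    print("shift",np.round(d,1),"turn",round(np.radians(t),3),"cur yaw",round(cur,1),"j7",round(s["joint_positions"][6],2),"t",round(s["time_s"],1),"pos",np.round(1000*np.array(s["position"]),1),"tilt",np.round(R[:2,2],3),"F",np.round(s["wrist_force"],1),"w",round(s["gripper_width"]*88.1,1),"g",round(s["grip_force"],1))
E
python3 - <<'E'
from h import *
p=cv2.imread("pics/top0.png")[...,::-1].copy()
for nm,col,uv,z,r in [("spool","red",(431,306),.051,18),("redspot","red",(140,294),.008,18),("cap","black",(288,303),.084,14),
 ("brownspot","black",(410,231),.008,12),("lidpanel","white",(365,311),.018,32),("lidblue","blue",(365,311),.018,38),("bar","black",(365,311),.038,20),
 ("tubwhite","white",(303,237),.004,22),("tubblue","blue",(304,236),.044,34),("block","grey",(227,305),.022,20)]:
    try: print(nm,*find(p,col,uv,z,r))
    except Exception as e: print(nm,e)
cv2.imwrite("pics/c.png",cv2.resize(p[210:345,110:450,::-1],None,fx=2.35,fy=2.35,interpolation=2))
go(400,0,200)
E
```

```text
spool [ 475. -310.] [41. 42.] 151.0
redspot [521. 364.] [38. 37.] 44.0
cap [491.  17.] [29. 28.] 88.6
brownspot max() iterable argument is empty
lidpanel [ 493. -155.] [42. 61.] 101.3
lidblue [ 468. -159.] [119.  93.] 11.1
bar [ 471. -138.] [0. 0.] 0.0
tubwhite [645. -23.] [103.  86.] 2.2
tubblue [615. -27.] [59. 93.] 98.6
block [491. 161.] [37. 61.] 117.1
shift [-387.  -523.6   17.1] turn 0.0 cur yaw 75.4 j7 -0.22 t 0.1 pos [157.4 604.2 216.2] tilt [-0.    -0.002] F [ 0.   0.3 -0.6] w 88.1 g 0.0
```

View pics/c.png

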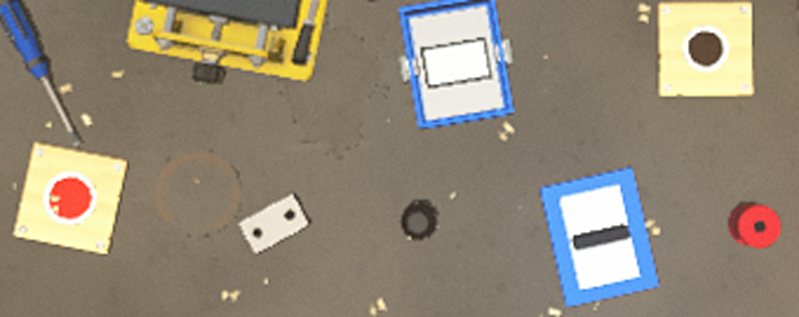

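The top view shows the steel block at (227,305), bottle cap (288,303), spool (431,306), lid (365,311), tub (304,237), red-spot plate (140,294) and brown-spot plate (410,231). The orange and purple plates at (487,305) and (399,167) are decoys. I still need the tub, the brown spot and the cap.

```bash
python3 - <<'E'
from h import *
import h
p=cv2.imread("pics/top0.png")[...,::-1].copy()
m0=h.masks
def m2(p):
    d=m0(p); v=p.max(2).astype(int); s=cv2.cvtColor(p,cv2.COLOR_RGB2HSV)[...,1]
    d["dk"]=v<115; d["vw"]=(v>240)&(s<30); d["cap"]=v<75; d["bl"]=d["blue"]; d["ring"]=(s<70)&(v>200); return d
h.masks=m2
for nm,col,uv,z,r in [("brown","dk",(410,231),.008,9),("ring","ring",(410,231),.008,15),("cap","cap",(288,303),.084,14),("outline","vw",(303,237),.004,20),("tub","blue",(304,236),.044,36)]:
    print(nm,*find(p,col,uv,z,r))
q=p[205:270,275:335]; print(cv2.cvtColor(p,cv2.COLOR_RGB2HSV)[208:268:6,304].tolist()); print(p[231,404:417].max(1))
# tub: hull of all blue in window
m=np.zeros((480,640),np.uint8); m[205:268,276:332]=m0(p)["blue"][205:268,276:332]
c=np.argwhere(m)[:,::-1]; W=(cast("top",c,.044)*1000).astype(np.float32); print("tub hull",cv2.minAreaRect(W))
go(491,161,120,27)
E
```

```text
brown [ 652. -273.] [31. 31.] 88.5
ring [ 652. -273.] [69. 50.] 88.5
cap [492.  16.] [31. 34.] 133.4
outline [645. -23.] [33. 58.] 98.0
tub [615. -27.] [59. 93.] 98.6
[[131, 16, 130], [109, 66, 238], [21, 11, 235], [23, 10, 239], [45, 2, 254], [30, 2, 253], [47, 15, 157], [27, 10, 238], [23, 10, 238], [111, 116, 169]]
[ 96  96  98  96  97  97 102  93  99  99  99  98  88]
tub hull ((644.471923828125, -23.039016723632812), (119.07621765136719, 92.49141693115234), 8.084335327148438)
shift [-434.5 -344.7   96.8] turn 0.845 cur yaw 75.4 j7 -0.22 t 0.1 pos [157.4 604.2 216.2] tilt [-0.    -0.002] F [ 0.   0.3 -0.6] w 88.1 g 0.0
```

```bash
python3 -m jog '[[[-30,-20,0],0.1,60],[[-60,-47,5],0.2,60],[[-90,-70,10],0.3,60],[[-120,-95,15],0.4,60],[[-150,-120,20],0.5,60],[[-180,-143,25],0.6,60],[[-210,-167,30],0.7,60],[[-240,-190,35],0.8,60]]' 20; python3 -c "
from h import *
go(491,161,60,27)"
```

```text
time_s: 0.77
position: [0.3425, 0.3586, 0.1816]
tool_rot: [1.587, 2.711, -0.001]
wrist_force: [0.5, 0.6, 0.4]
gripper_width: 0.683
grip_force: 0.0
shift [-245.    32.9  121.7] turn 0.04 cur yaw 29.3 j7 -0.39 t 0.8 pos [342.5 358.6 181.6] tilt [-0. -0.] F [0.5 0.6 0.4] w 60.1 g 0.0
```

```bash
python3 -m jog '[[[-35,5,15],0.04,60],[[-75,10,35],0.04,60],[[-115,15,55],0.04,60],[[-155,21,75],0.04,60],[[-195,26,95],0.04,60],[[-230,31,112],0.04,60],[[-245,33,120],0.04,60],[[-245,33,120],0.04,60]]' >/dev/null; python3 -c "
from h import *
go(491,161,4,27)
for n in ('side','top'):
  p,_=ctrl.get_image(n); cv2.imwrite('pics/%s1.png'%n,p[...,::-1])
p=cv2.imread('pics/side1.png'); q=cv2.imread('pics/top1.png')
cv2.imwrite('pics/c1.png',np.hstack([cv2.resize(p[160:280,160:300],(466,400)),cv2.resize(q[255:355,170:250],(320,400))]))"
```

```text
shift [ 5.8 -0.3 55.4] turn -0.005 cur yaw 26.7 j7 -0.04 t 1.4 pos [493.9 156.2  59.5] tilt [-0.001 -0.005] F [ 0.3 -0.4 -0.2] w 59.8 g 0.0
```

View pics/c1.png

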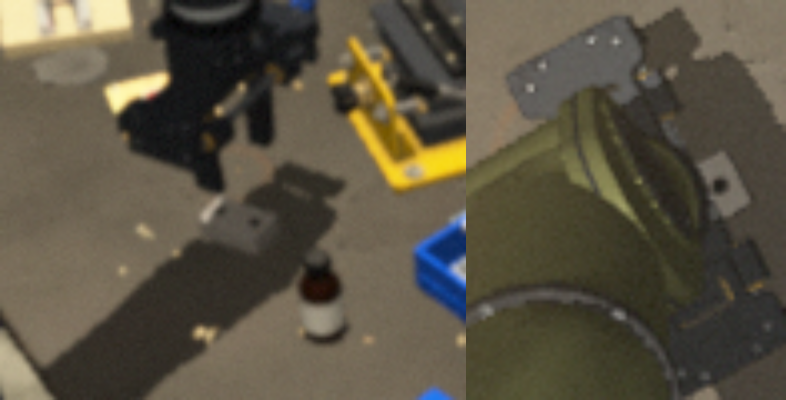

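The fingers straddle the grey block, which is at (240,225) in the left crop. I'll settle first, then go down.

```bash
python3 -c "
from h import *
go(491,161,4,27)"; python3 -m jog '[[[0,0,10],0,60],[[0,0,20],0,60],[[0,0,30],0,60],[[0,0,40],0,60],[[0,0,48],0,60],[[0,0,52],0,60],[[0,0,52],0,60],[[0,0,52],0,60]]' >/dev/null;  python3 -c "
from h import *
go(491,161,4,27)"
```

```text
shift [-1.2 -1.  57.2] turn 0.002 cur yaw 27.1 j7 -0.05 t 1.5 pos [491.4 162.6  61.2] tilt [-0.001 -0.001] F [-0.8  1.   0.2] w 60.3 g 0.0
shift [-2.3 -1.5  5.7] turn 0.005 cur yaw 27.3 j7 -0.05 t 2.2 pos [491.3 163.7   9.7] tilt [-0. -0.] F [ 0.   0.1 -0.5] w 59.8 g 0.0
```

```bash
python3 -m jog '[[[-2,-1,3],0,60],[[-2,-1,5],0,60],[[-2,-1,5],0,20],[[-2,-1,5],0,20],[[-2,-1,5],0,20],[[-2,-1,5],0,20],[[-2,-1,5],0,20],[[-2,-1,5],0,20]]' 40; python3 -m jog '[[[0,0,-10],0,20],[[0,0,-25],0,20],[[0,0,-45],0,20],[[0,0,-65],0,20],[[0,0,-85],0,20],[[0,0,-100],0,20],[[0,0,-110],0,20],[[0,0,-110],0,20]]';  python3 -c "
from h import *
go(645,-23,110,8.1)"
```

```text
time_s: 2.87
position: [0.4916, 0.1615, 0.005]
tool_rot: [1.635, 2.683, 0.0]
wrist_force: [-0.1, -1.3, -0.7]
gripper_width: 0.251
grip_force: 0.0
time_s: 3.53
position: [0.4927, 0.1618, 0.1172]
tool_rot: [1.634, 2.68, 0.005]
wrist_force: [-0.0, 0.4, -0.3]
gripper_width: 0.229
grip_force: 0.0
shift [-234.    50.7    7.5] turn 0.334 cur yaw 27.3 j7 -0.03 t 3.5 pos [492.7 161.8 117.2] tilt [0.004 0.002] F [-0.   0.4 -0.3] w 20.2 g 0.0
```

```bash
python3 -c "
from h import *
for n in ('side','top'):
  p,_=ctrl.get_image(n); cv2.imwrite('pics/%s2.png'%n,p[...,::-1])
p=cv2.imread('pics/side2.png'); q=cv2.imread('pics/top2.png')
cv2.imwrite('pics/c2.png',np.hstack([cv2.resize(p[160:280,160:300],(466,400)),cv2.resize(q[255:355,170:250],(320,400))]))
for z in (0,.022): print(cast('side',[(232,226)],z))"
```

```text
[[0.49668205 0.17885439]]
[[0.48678962 0.15593311]]
```

View pics/c2.png

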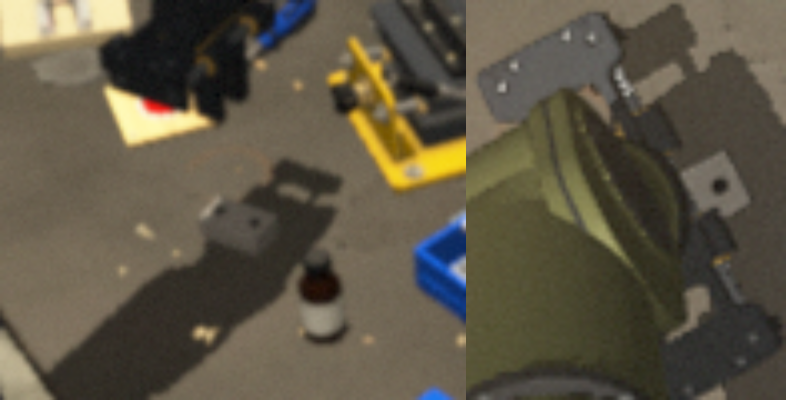

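```bash
python3 -c "
from h import *
print(cast('top',[(224,298)],.12),cast('side',[(231,209.5)],.06), cast('side',[(231,209.5)],.08))
c=ctrl.calibration('side');K=c['intrinsics'];
for n in('side','top'):
  c=ctrl.calibration(n)
  for X in ([.4915,.1620,.06],[.4915,.1620,.1172]):
    q=c['intrinsics']@(c['R']@np.array(X)+c['t']); print(n,X,q[:2]/q[2])
p=cv2.imread('pics/side1.png');cv2.imwrite('pics/c3.png',cv2.resize(p[160:250,180:270],(600,600),interpolation=2))
d=np.load('pics/top0.npy'); print(d[305,227],d[320,227])"
```

```text
[[0.50807537 0.15071797]] [[0.50251035 0.18079146]] [[0.49271302 0.15837408]]
side [0.4915, 0.162, 0.06] [230.83748016 214.36445368]
side [0.4915, 0.162, 0.1172] [228.36228722 198.68071573]
top [0.4915, 0.162, 0.06] [222.89957906 304.84772514]
top [0.4915, 0.162, 0.1172] [219.01667135 305.89905983]
1.317691 1.338044
```

View pics/c3.png

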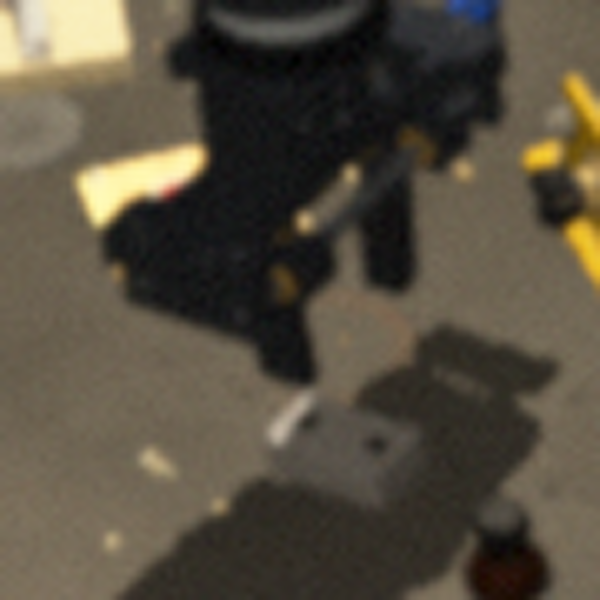

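```bash
python3 -m jog '[[[0,0,10],0,60],[[0,0,30],0,60],[[0,0,50],0,60],[[0,0,70],0,60],[[0,0,85],0,60],[[0,0,97],0,60],[[0,0,105],0,60],[[0,0,110],0,60]]'; python3 -c "
from h import *
go(491,161,4,27)
p,_=ctrl.get_image('side'); p=np.ascontiguousarray(p[...,::-1]);go(491,161,4,27)
cv2.imwrite('pics/c4.png',cv2.resize(p[160:250,180:270],(600,600),interpolation=2))"
```

```text
time_s: 4.3
position: [0.4901, 0.161, 0.0027]
tool_rot: [-1.634, -2.681, 0.004]
wrist_force: [-0.4, 0.6, -0.1]
gripper_width: 0.681
grip_force: 0.0
shift [-0.4  0.8 -1.3] turn 0.005 cur yaw 27.3 j7 -0.05 t 4.3 pos [490.1 161.    2.7] tilt [-0.003 -0.001] F [-0.4  0.6 -0.1] w 60.0 g 0.0
shift [-0.4  0.7 -1.4] turn 0.005 cur yaw 27.3 j7 -0.05 t 4.3 pos [490.2 161.    2.6] tilt [-0.003 -0.001] F [-0.   0.3 -0.2] w 60.0 g 0.0
```

View pics/c4.png

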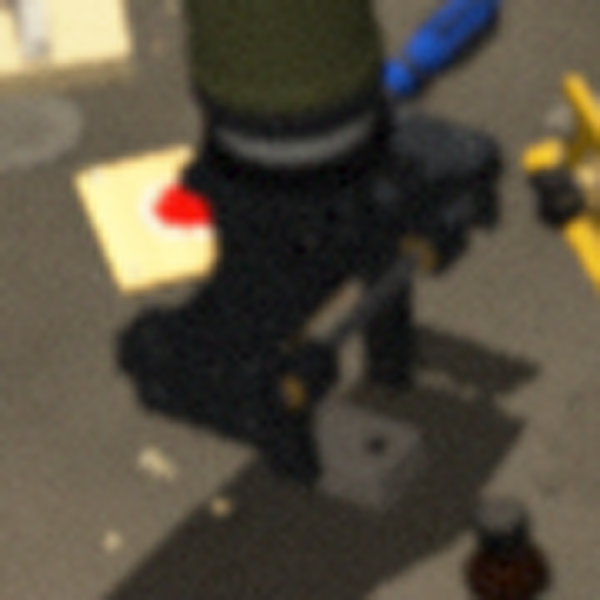

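The reported TCP sits about 20 mm below the true fingertips: the tips at (300,475) and (392,385) are level with the block top. I'll go further down in small steps and watch the force.

```bash
python3 -m jog '[[[0,0,1],0,60],[[0,0,2],0,60],[[0,0,4],0,60],[[0,0,5],0,60],[[0,0,6],0,60],[[0,0,7],0,60],[[0,0,8],0,60],[[0,0,8],0,60]]';python3 -m jog '[[[0,0,1],0,60],[[0,0,2],0,60],[[0,0,4],0,60],[[0,0,5],0,60],[[0,0,6],0,60],[[0,0,6],0,60],[[0,0,6],0,60],[[0,0,6],0,60]]'
```

```text
time_s: 5.02
position: [0.4915, 0.1615, -0.0031]
tool_rot: [-1.635, -2.682, -0.0]
wrist_force: [0.1, 0.3, 0.6]
gripper_width: 0.679
grip_force: 0.0
time_s: 5.68
position: [0.4915, 0.1615, -0.0091]
tool_rot: [-1.635, -2.683, -0.0]
wrist_force: [-0.8, 0.9, -0.4]
gripper_width: 0.684
grip_force: 0.0
```

```bash
python3 -m jog '[[[0,0,2],0,60],[[0,0,4],0,60],[[0,0,5],0,50],[[0,0,5],0,20],[[0,0,5],0,20],[[0,0,5],0,20],[[0,0,5],0,20],[[0,0,5],0,20]]' 40
```

```text
time_s: 6.35
position: [0.491, 0.1612, -0.0142]
tool_rot: [-1.635, -2.682, 0.001]
wrist_force: [-1.0, -0.8, 0.1]
gripper_width: 0.394
grip_force: 40.0
```

```bash
python3 -m jog '[[[0,0,-10],0,20],[[0,0,-25],0,20],[[0,0,-45],0,20],[[0,0,-65],0,20],[[0,0,-85],0,20],[[0,0,-100],0,20],[[0,0,-110],0,20],[[0,0,-110],0,20]]';  python3 -c "
from h import *
go(645,-23,95,8.1)"
```

```text
time_s: 7.02
position: [0.4928, 0.1619, 0.0981]
tool_rot: [1.634, 2.68, 0.005]
wrist_force: [0.2, 0.2, -2.2]
gripper_width: 0.393
grip_force: 40.0
shift [-234.1   50.6    3.3] turn 0.334 cur yaw 27.3 j7 -0.04 t 7.0 pos [492.8 161.9  98.1] tilt [0.004 0.002] F [ 0.2  0.2 -2.2] w 34.6 g 40.0
```

```bash
python3 -m jog '[[[-25,5,0],0.05,20],[[-60,13,0],0.1,20],[[-95,20,0],0.15,20],[[-130,28,0],0.2,20],[[-165,36,0],0.25,20],[[-200,43,0],0.3,20],[[-225,48,0],0.334,20],[[-234,51,0],0.334,20]]' >/dev/null; python3 -c "
from h import *
for n in('side','top'):
  p,_=ctrl.get_image(n); cv2.imwrite('pics/%s5.png'%n,p[...,::-1])
go(645,-23,30,8.1)
p=cv2.imread('pics/side5.png'); q=cv2.imread('pics/top5.png')
cv2.imwrite('pics/c5.png',np.hstack([cv2.resize(p[165:265,260:360],(400,400),interpolation=2),cv2.resize(q[190:290,255:355],(400,400),interpolation=2)]))"
```

```text
shift [ 2.7  1.1 64.7] turn -0.003 cur yaw 8.0 j7 0.06 t 7.8 pos [644.3 -25.7  94.7] tilt [-0.001 -0.001] F [-0.8  0.1 -3.4] w 34.6 g 40.0
```

View pics/c5.png

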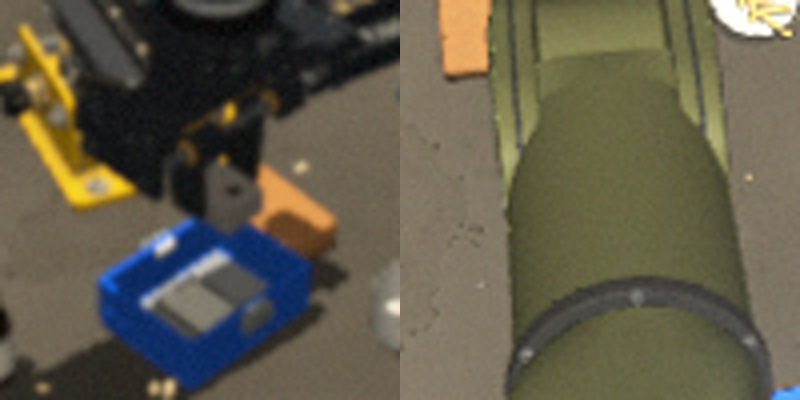

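```bash
python3 -m jog '[[[1.5,1,10],0,20],[[1.5,1,22],0,20],[[1.5,1,34],0,20],[[1.5,1,46],0,20],[[1.5,1,56],0,20],[[1.5,1,64],0,20],[[1.5,1,70],0,20],[[1.5,1,70],0,20]]'; python3 -m jog '[[[0,0,8],0,20],[[0,0,15],0,20],[[0,0,21],0,20],[[0,0,26],0,20],[[0,0,29],0,20],[[0,0,31],0,20],[[0,0,32],0,20],[[0,0,32],0,20]]';python3 -c "
from h import *
go(645,-23,-10,8.1)"
```

```text
time_s: 8.45
position: [0.6437, -0.0214, 0.0242]
tool_rot: [-2.057, -2.372, 0.003]
wrist_force: [-0.6, 0.4, -3.7]
gripper_width: 0.396
grip_force: 40.0
time_s: 9.12
position: [0.6449, -0.0216, -0.0062]
tool_rot: [-2.058, -2.373, -0.0]
wrist_force: [-0.4, -0.3, -3.2]
gripper_width: 0.397
grip_force: 40.0
shift [-1.4 -0.1  3.8] turn 0.001 cur yaw 8.1 j7 0.05 t 9.1 pos [644.9 -21.6  -6.2] tilt [0. 0.] F [-0.4 -0.3 -3.2] w 34.9 g 40.0
```

Down 4 mm more, open slightly, retreat.

```bash
python3 -m jog '[[[-1,0,1],0,20],[[-1,0,2],0,20],[[-1,0,3],0,20],[[-1,0,4],0,20],[[-1,0,4],0,20],[[-1,0,4],0,46],[[-1,0,4],0,46],[[-1,0,4],0,46]]';python3 -m jog '[[[0,0,-5],0,46],[[0,0,-15],0,46],[[0,0,-30],0,46],[[0,0,-50],0,46],[[0,0,-70],0,46],[[0,0,-90],0,46],[[0,0,-110],0,46],[[0,0,-125],0,46]]';python3 -c "
from h import *
go(491,17,110,70)"
```

```text
time_s: 9.78
position: [0.6455, -0.0225, -0.0097]
tool_rot: [2.058, 2.373, 0.001]
wrist_force: [-0.5, 1.0, -0.4]
gripper_width: 0.522
grip_force: 0.0
time_s: 10.45
position: [0.6461, -0.0226, 0.1186]
tool_rot: [2.057, 2.371, 0.004]
wrist_force: [0.6, 0.2, -0.2]
gripper_width: 0.523
grip_force: 0.0
shift [  61.1 -148.     8. ] turn -1.08 cur yaw 8.1 j7 0.06 t 10.4 pos [646.1 -22.6 118.6] tilt [0.004 0.   ] F [ 0.6  0.2 -0.2] w 46.1 g 0.0
```

```bash
python3 -c "
from h import *
go(468,-159,60,11.1)"; python3 -m jog '[[[0,-10,0],0,46],[[30,-40,0],0,46],[[60,-75,0],-0.03,46],[[85,-110,0],-0.05,46],[[105,-145,10],-0.05,46],[[110,-175,20],-0.05,46],[[111,-194,40],-0.05,46],[[111,-194,58],-0.05,46]]' >/dev/null;python3 -c "
from h import *
for n in('side','top'):
  p,_=ctrl.get_image(n); cv2.imwrite('pics/%s6.png'%n,p[...,::-1])
go(468,-159,3,11.1)
p=cv2.imread('pics/side6.png'); q=cv2.imread('pics/top6.png')
cv2.imwrite('pics/c6.png',np.hstack([cv2.resize(p[205:335,240:370],(400,400),interpolation=2),cv2.resize(q[190:290,255:355],(400,400),interpolation=2)]))"
```

```text
shift [-109.8 -195.8   57.9] turn -0.052 cur yaw 8.1 j7 0.06 t 10.4 pos [646.1 -22.6 118.6] tilt [0.004 0.   ] F [ 0.6  0.2 -0.2] w 46.1 g 0.0
shift [-221.2  -10.7   53.6] turn -0.001 cur yaw 11.1 j7 -0.1 t 11.2 pos [436.2  60.1  56.6] tilt [-0.002 -0.   ] F [0.3 0.2 0.6] w 46.4 g 0.0
```

View pics/c6.png

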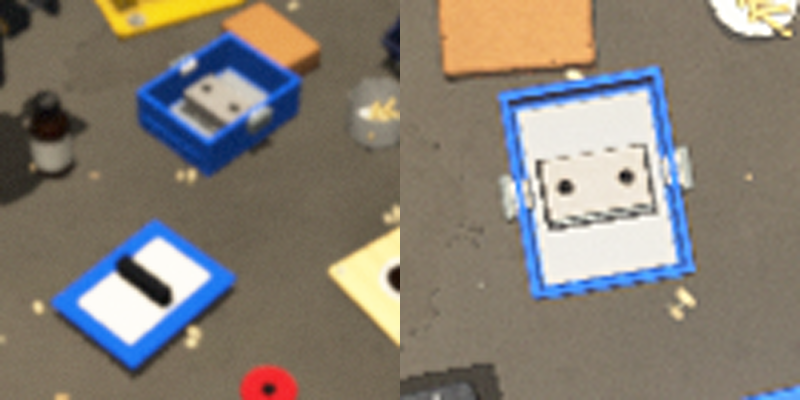

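The block lies on its outline. I got the x sign wrong on the last move, so I'll raise the arm and go on to the lid.

```bash
python3 -m jog '[[[0,0,-15],0,46],[[0,0,-40],0,46],[[0,0,-60],0,46],[[-20,-2,-60],0,46],[[-60,-4,-60],0,46],[[-100,-6,-60],0,46],[[-140,-8,-60],0,46],[[-175,-9,-60],0,46]]' >/dev/null;python3 -m jog '[[[-30,-1,0],0,46],[[-45,-1,20],0,46],[[-46,-1,45],0,46],[[-46,-1,70],0,46],[[-46,-1,90],0,46],[[-46,-1,95],0,46],[[-46,-1,95],0,46],[[-46,-1,95],0,46]]' >/dev/null;python3 -c "
from h import *
go(468,-159,3,11.1)
p,_=ctrl.get_image('side'); cv2.imwrite('pics/side7.png',p[...,::-1]); p=p[...,::-1]
cv2.imwrite('pics/c7.png',np.hstack([cv2.resize(p[245:335,245:335],(400,400),interpolation=2)]))"
```

```text
shift [ 1.  -2.7 20.2] turn -0.002 cur yaw 11.0 j7 0.22 t 12.6 pos [ 470.8 -159.4   23.2] tilt [ 0.002 -0.001] F [ 0.4 -0.1 -0.4] w 46.2 g 0.0
```

View pics/c7.png

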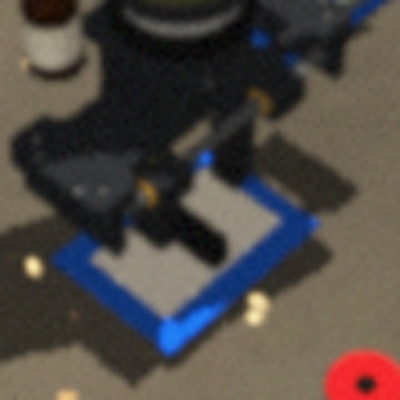

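```bash
python3 -m jog '[[[1,-2,6],0,46],[[1,-2,11],0,46],[[1,-2,15],0,46],[[1,-2,18],0,46],[[1,-2,19],0,40],[[1,-2,19],0,0],[[1,-2,19],0,0],[[1,-2,19],0,0]]' 40;python3 -m jog '[[[0,0,0],0,0],[[0,0,0],0,0],[[0,0,0],0,0],[[0,0,-5],0,0],[[0,0,-15],0,0],[[0,0,-35],0,0],[[0,0,-60],0,0],[[0,0,-85],0,0]]';python3 -c "
from h import *
go(645,-23,80,8.1)"
```

```text
time_s: 13.27
position: [0.4675, -0.1584, 0.0029]
tool_rot: [1.998, 2.424, 0.0]
wrist_force: [0.3, -0.5, 0.3]
gripper_width: 0.253
grip_force: 0.0
time_s: 13.93
position: [0.4669, -0.1583, 0.0893]
tool_rot: [-1.998, -2.424, 0.001]
wrist_force: [0.5, -0.2, -1.1]
gripper_width: 0.154
grip_force: 40.0
shift [ 98.8 200.7   9.2] turn 0.051 cur yaw 11.0 j7 0.24 t 13.9 pos [ 466.9 -158.3   89.3] tilt [-0.001  0.   ] F [ 0.5 -0.2 -1.1] w 13.6 g 40.0
```

```bash
python3 -m jog '[[[10,20,0],0,0],[[25,50,0],0.02,0],[[42,85,0],0.05,0],[[59,120,0],0.05,0],[[76,155,0],0.05,0],[[90,183,0],0.05,0],[[98,198,0],0.05,0],[[99,201,0],0.05,0]]' >/dev/null; python3 -m jog '[[[0,0,0],0,0],[[0,0,3],0,0],[[0,0,8],0,0],[[0,0,14],0,0],[[0,0,20],0,0],[[0,0,25],0,0],[[0,0,28],0,0],[[0,0,28],0,0]]';python3 -c "
from h import *
go(645,-23,38,8.1)
p,_=ctrl.get_image('side'); cv2.imwrite('pics/side8.png',p[...,::-1]); p=p[...,::-1]
cv2.imwrite('pics/c8.png',np.hstack([cv2.resize(p[175:265,265:355],(400,400),interpolation=2)]))"
```

```text
time_s: 15.27
position: [0.645, -0.023, 0.0588]
tool_rot: [-2.057, -2.372, 0.002]
wrist_force: [0.5, 0.3, -0.5]
gripper_width: 0.151
grip_force: 40.0
shift [-0.   0.  20.8] turn 0.001 cur yaw 8.1 j7 0.03 t 15.3 pos [645.  -23.   58.8] tilt [-0.002  0.   ] F [ 0.5  0.3 -0.5] w 13.3 g 40.0
```

View pics/c8.png

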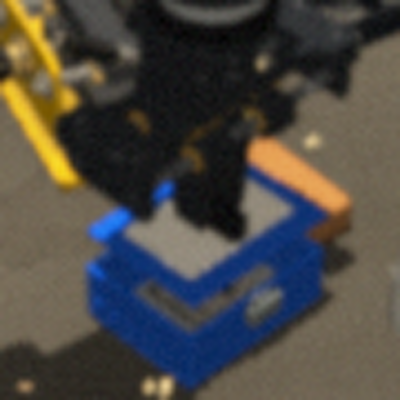

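The lid is level over the tub and lined up with it. Lowering with the force watched.

```bash
python3 -m jog '[[[0,0,4],0,0],[[0,0,8],0,0],[[0,0,12],0,0],[[0,0,15],0,0],[[0,0,17],0,0],[[0,0,18],0,0],[[0,0,19],0,0],[[0,0,19],0,0]]';python3 -m jog '[[[0,0,1],0,0],[[0,0,2],0,0],[[0,0,3],0,0],[[0,0,4],0,0],[[0,0,4],0,0],[[0,0,4],0,0],[[0,0,4],0,0],[[0,0,4],0,0]]'
```

```text
time_s: 15.98
position: [0.6458, -0.0226, 0.0409]
tool_rot: [-2.058, -2.373, -0.0]
wrist_force: [0.1, -0.3, -0.3]
gripper_width: 0.155
grip_force: 40.0
time_s: 16.65
position: [0.6466, -0.022, 0.038]
tool_rot: [2.057, 2.373, 0.003]
wrist_force: [-1.1, 0.8, 5.9]
gripper_width: 0.151
grip_force: 40.0
```

```bash
python3 -m jog '[[[0,0,1],0,0],[[0,0,2],0,0],[[0,0,2],0,0],[[0,0,3],0,0],[[0,0,3],0,0],[[0,0,3],0,0],[[0,0,3],0,0],[[0,0,3],0,0]]' 55;python3 -m jog '[[[0,0,1],0,0],[[0,0,2],0,0],[[0,0,2],0,0],[[0,0,2],0,0],[[0,0,2],0,0],[[0,0,2],0,0],[[0,0,2],0,0],[[0,0,2],0,0]]'
```

```text
time_s: 17.32
position: [0.6468, -0.0222, 0.0342]
tool_rot: [2.057, 2.373, 0.003]
wrist_force: [1.7, 2.5, 2.5]
gripper_width: 0.154
grip_force: 55.0
time_s: 17.98
position: [0.6466, -0.0222, 0.033]
tool_rot: [2.057, 2.373, 0.003]
wrist_force: [0.6, 2.6, 9.3]
gripper_width: 0.151
grip_force: 55.0
```

```bash
python3 -m jog '[[[0,0,1],0,0],[[0,0,2],0,0],[[0,0,3],0,0],[[0,0,3],0,0],[[0,0,2],0,0],[[0,0,0],0,0],[[0,0,-1],0,40],[[0,0,-1],0,40]]'; python3 -m jog '[[[0,0,0],0,40],[[0,0,-3],0,40],[[0,0,-10],0,40],[[0,0,-25],0,40],[[0,0,-45],0,40],[[0,0,-65],0,40],[[0,0,-85],0,40],[[0,0,-100],0,40]]';python3 -c "
from h import *
go(491,17,110,8)"
```

```text
time_s: 18.65
position: [0.6448, -0.024, 0.0324]
tool_rot: [-2.058, -2.372, 0.004]
wrist_force: [0.4, 0.5, 0.2]
gripper_width: 0.278
grip_force: 0.0
time_s: 19.32
position: [0.6463, -0.0231, 0.135]
tool_rot: [2.058, 2.372, 0.001]
wrist_force: [0.9, 0.2, -1.4]
gripper_width: 0.453
grip_force: 0.0
shift [  61.7 -148.2   24.7] turn 0.002 cur yaw 8.1 j7 0.04 t 19.3 pos [646.3 -23.1 135. ] tilt [ 0.002 -0.   ] F [ 0.9  0.2 -1.4] w 39.9 g 0.0
```

```bash
python3 -m jog '[[[10,-25,0],0,60],[[22,-55,0],0,60],[[38,-90,5],0,60],[[52,-123,10],0,60],[[60,-142,18],0,60],[[62,-148,25],0,60],[[62,-148,25],0,60],[[62,-148,25],0,60]]' 20 >/dev/null;python3 -c "
from h import *
for n in('side','top'):
  p,_=ctrl.get_image(n); cv2.imwrite('pics/%s9.png'%n,p[...,::-1])
go(491,17,10,8)
p=cv2.imread('pics/side9.png'); q=cv2.imread('pics/top9.png')
cv2.imwrite('pics/c9.png',np.hstack([cv2.resize(p[190:290,235:335],(400,400),interpolation=2),cv2.resize(q[190:290,255:355],(400,400),interpolation=2)]))"
```

```text
shift [-0.1 -1.6 98.4] turn 0.002 cur yaw 8.1 j7 -0.07 t 20.1 pos [492.3  17.3 108.4] tilt [0.002 0.   ] F [-0.3 -1.5  0.2] w 60.1 g 0.0
```

View pics/c9.png

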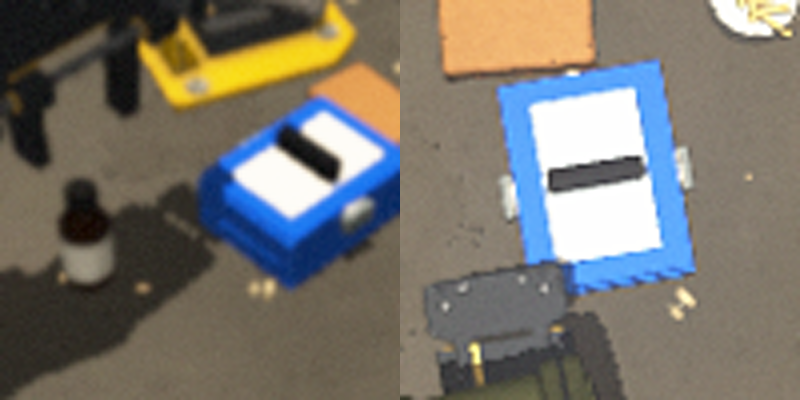

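The lid is flush and square on the tub (right panel, bar at (597,174)), and the bottle is below the fingers. Going down on the bottle.

```bash
python3 -m jog '[[[0,-1,10],0,60],[[0,-1,25],0,60],[[0,-1,42],0,60],[[0,-1,60],0,60],[[0,-1,76],0,60],[[0,-1,88],0,60],[[0,-1,96],0,60],[[0,-1,98],0,60]]';python3 -m jog '[[[0,0,0],0,30],[[0,0,0],0,20],[[0,0,0],0,20],[[0,0,0],0,20],[[0,0,0],0,20],[[0,0,0],0,20],[[0,0,0],0,20],[[0,0,0],0,20]]' 20;python3 -m jog '[[[0,0,-5],0,20],[[0,0,-15],0,20],[[0,0,-30],0,20],[[0,0,-48],0,20],[[0,0,-66],0,20],[[0,0,-84],0,20],[[0,0,-95],0,20],[[0,0,-100],0,20]]';python3 -c "
from h import *
go(652,-273,90)"
```

```text
time_s: 20.75
position: [0.4902, 0.0172, 0.0089]
tool_rot: [-2.059, -2.373, 0.0]
wrist_force: [1.5, 0.0, 0.1]
gripper_width: 0.676
grip_force: 0.0
time_s: 21.42
position: [0.4899, 0.0175, 0.0104]
tool_rot: [2.058, 2.373, 0.001]
wrist_force: [-0.0, -0.7, 6.2]
gripper_width: 0.384
grip_force: 19.8
time_s: 22.08
position: [0.4903, 0.0175, 0.112]
tool_rot: [2.057, 2.372, 0.003]
wrist_force: [-0.3, 0.1, -0.9]
gripper_width: 0.39
grip_force: 19.8
shift [-310.4  119.    22.4] turn 0.0 cur yaw 8.1 j7 -0.07 t 22.1 pos [490.3  17.5 112. ] tilt [0.003 0.   ] F [-0.3  0.1 -0.9] w 34.4 g 19.8
```

```bash
python3 -m jog '[[[-20,8,0],0,20],[[-55,21,0],0,20],[[-93,36,0],0,20],[[-131,50,0],0,20],[[-169,65,0],0,20],[[-207,79,0],0,20],[[-245,94,0],0,20],[[-280,108,5],0,20]]' >/dev/null; python3 -m jog '[[[-20,7,0],0,20],[[-29,11,0],0,20],[[-30,11,5],0,20],[[-30,11,15],0,20],[[-30,11,25],0,20],[[-30,11,33],0,20],[[-30,11,37],0,20],[[-30,11,37],0,20]]';python3 -c "
from h import *
p,_=ctrl.get_image('side'); p=p[...,::-1]
go(652,-273,19)
cv2.imwrite('pics/c10.png',cv2.resize(p[230:330,320:420],(500,500),interpolation=2))"
```

```text
time_s: 23.42
position: [0.65, -0.271, 0.0661]
tool_rot: [-2.054, -2.372, 0.002]
wrist_force: [-0.4, 0.1, -0.7]
gripper_width: 0.392
grip_force: 19.8
shift [-1.7  1.2 48.1] turn 0.0 cur yaw 8.2 j7 0.35 t 23.5 pos [ 650.7 -271.5   67.1] tilt [-0.002  0.001] F [ 1.3  0.4 -0.1] w 34.4 g 19.8
```

View pics/c10.png

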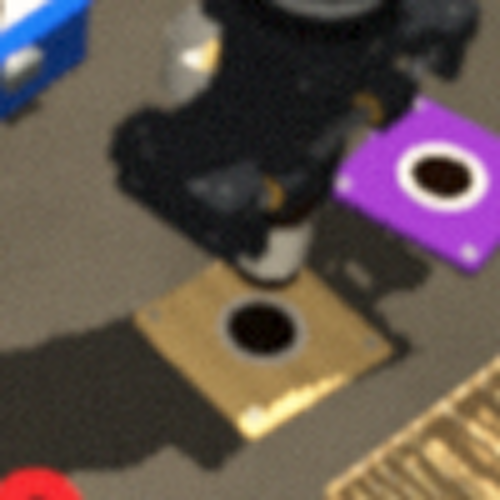

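```bash
python3 -m jog '[[[0,1,10],0,20],[[0,1,20],0,20],[[0,1,30],0,20],[[0,1,38],0,20],[[0,1,43],0,20],[[0,1,45],0,20],[[0,1,46],0,20],[[0,1,46],0,20]]'; python3 -m jog '[[[0,0,0.5],0,20],[[0,0,1],0,20],[[0,0,1.5],0,20],[[0,0,1.5],0,20],[[0,0,1.5],0,20],[[0,0,1.5],0,20],[[0,0,1.5],0,20],[[0,0,1.5],0,20]]'
```

```text
time_s: 24.13
position: [0.6523, -0.2725, 0.0218]
tool_rot: [2.058, 2.373, 0.0]
wrist_force: [-0.6, -0.6, -0.2]
gripper_width: 0.385
grip_force: 19.8
time_s: 24.8
position: [0.6523, -0.2724, 0.0204]
tool_rot: [2.058, 2.373, 0.0]
wrist_force: [0.2, 0.5, -0.2]
gripper_width: 0.387
grip_force: 19.8
```

```bash
python3 -m jog '[[[0,0,0.5],0,20],[[0,0,1],0,20],[[0,0,1.5],0,20],[[0,0,2],0,20],[[0,0,2],0,20],[[0,0,2],0,20],[[0,0,2],0,20],[[0,0,2],0,20]]'; python3 -m jog '[[[0,0,0],0,38],[[0,0,0],0,45],[[0,0,0],0,55],[[0,0,0],0,60],[[0,0,0],0,60],[[0,0,-5],0,60],[[0,0,-15],0,60],[[0,0,-30],0,60]]'; python3 -m jog '[[[0,0,-15],0,60],[[0,0,-35],0,60],[[0,0,-55],0,60],[[0,0,-75],0,60],[[0,0,-90],0,60],[[0,0,-90],0,60],[[0,0,-90],0,60],[[0,0,-90],0,60]]'; python3 -c "
from h import *
go(475,-310,70)"
```

```text
time_s: 25.47
position: [0.6522, -0.2724, 0.0186]
tool_rot: [2.058, 2.373, 0.0]
wrist_force: [-1.3, 0.1, 3.6]
gripper_width: 0.391
grip_force: 19.8
time_s: 26.13
position: [0.6514, -0.2721, 0.0483]
tool_rot: [-2.057, -2.372, 0.001]
wrist_force: [0.5, -0.4, -0.3]
gripper_width: 0.684
grip_force: 0.0
time_s: 26.8
position: [0.6518, -0.2723, 0.1383]
tool_rot: [-2.058, -2.373, 0.0]
wrist_force: [0.7, 0.4, -1.3]
gripper_width: 0.686
grip_force: 0.0
shift [ -12.3 -180.3   68.4] turn 0.0 cur yaw 8.1 j7 0.37 t 26.8 pos [ 651.8 -272.3  138.3] tilt [-0.001  0.   ] F [ 0.7  0.4 -1.3] w 60.4 g 0.0
```

```bash
python3 -m jog '[[[-2,-25,0],0,64],[[-4,-62,0],0,64],[[-7,-100,10],0,64],[[-9,-138,25],0,64],[[-12,-170,45],0,64],[[-12,-180,60],0,64],[[-12,-180,68],0,64],[[-12,-180,68],0,64]]' >/dev/null; python3 -c "
from h import *
for n in('side','top'):
  p,_=ctrl.get_image(n); cv2.imwrite('pics/%s11.png'%n,p[...,::-1])
go(475,-310,-7)
p=cv2.imread('pics/side11.png'); q=cv2.imread('pics/top11.png')
cv2.imwrite('pics/c11.png',np.hstack([cv2.resize(p[240:360,280:400],(400,400),interpolation=2),cv2.resize(q[190:290,365:465],(400,400),interpolation=2)]))"
```

```text
shift [-0.6 -3.2 77.3] turn 0.0 cur yaw 8.2 j7 0.44 t 27.6 pos [ 478.  -309.    70.3] tilt [0.002 0.001] F [0.5 0.8 0.2] w 64.0 g 0.0
```

View pics/c11.png

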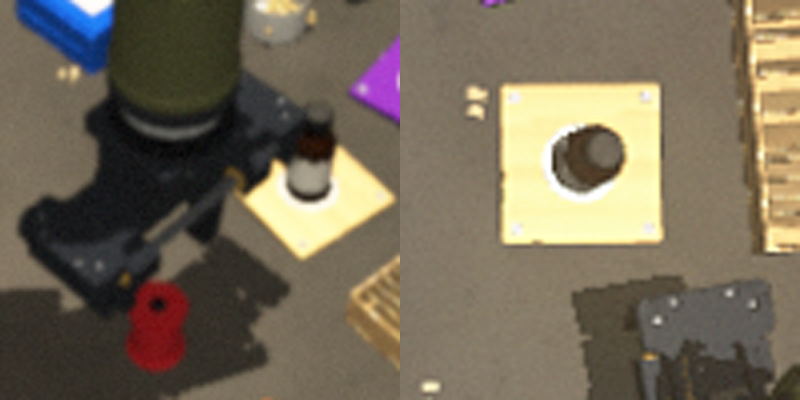

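```bash
python3 -m jog '[[[0,-2,10],0,64],[[0,-2,22],0,64],[[0,-2,36],0,64],[[0,-2,50],0,64],[[0,-2,62],0,64],[[0,-2,70],0,64],[[0,-2,75],0,64],[[0,-2,75],0,64]]';python3 -m jog '[[[0,0,0],0,50],[[0,0,0],0,20],[[0,0,0],0,20],[[0,0,0],0,20],[[0,0,0],0,20],[[0,0,0],0,20],[[0,0,0],0,20],[[0,0,0],0,20]]' 20;python3 -m jog '[[[0,0,-5],0,20],[[0,0,-15],0,20],[[0,0,-30],0,20],[[0,0,-50],0,20],[[0,0,-75],0,20],[[0,0,-100],0,20],[[0,0,-115],0,20],[[0,0,-120],0,20]]';python3 -c "
from h import *
go(400,0,115);go(521,364,60)"
```

```text
time_s: 28.23
position: [0.4734, -0.3096, -0.0058]
tool_rot: [-2.057, -2.373, 0.0]
wrist_force: [-0.7, 0.3, 0.3]
gripper_width: 0.727
grip_force: 0.0
time_s: 28.9
position: [0.4741, -0.3104, -0.004]
tool_rot: [2.058, 2.373, 0.0]
wrist_force: [0.5, 0.4, 6.2]
gripper_width: 0.466
grip_force: 20.0
time_s: 29.57
position: [0.475, -0.3108, 0.1184]
tool_rot: [2.056, 2.37, 0.002]
wrist_force: [0.5, -0.1, -1.0]
gripper_width: 0.467
grip_force: 20.0
shift [318.3 -30.3   2.5] turn 0.0 cur yaw 8.1 j7 0.46 t 29.6 pos [ 475.  -310.8  118.4] tilt [ 0.004 -0.002] F [ 0.5 -0.1 -1. ] w 41.1 g 20.0
shift [661.7 140.7  57.2] turn 0.0 cur yaw 8.1 j7 0.46 t 29.6 pos [ 475.  -310.8  118.4] tilt [ 0.004 -0.002] F [ 0.5 -0.1 -1. ] w 41.1 g 20.0
```

```bash
python3 -m jog '[[[20,4,0],0,20],[[55,12,0],0,20],[[92,20,0],0,20],[[129,27,0],0,20],[[166,35,0],0,20],[[203,43,0],0,20],[[240,51,0],0,20],[[277,59,0],0,20]]' >/dev/null; python3 -m jog '[[[37,8,0],0,20],[[74,16,0],0,20],[[111,24,0],0,20],[[148,32,0],0,20],[[185,39,0],0,20],[[222,47,0],0,20],[[259,55,0],0,20],[[296,63,0],0,20]]' >/dev/null; python3 -m jog '[[[35,7,0],0,20],[[65,14,0],0,20],[[83,18,0],0,20],[[88,19,0],0,20],[[88,19,10],0,20],[[88,19,25],0,20],[[88,19,40],0,20],[[88,19,50],0,20]]'; python3 -m jog '[[[0,0,5],0,20],[[0,0,8],0,20],[[0,0,8],0,20],[[0,0,8],0,20],[[0,0,8],0,20],[[0,0,8],0,20],[[0,0,8],0,20],[[0,0,8],0,20]]' >/dev/null;python3 -c "
from h import *
p,_=ctrl.get_image('side'); p=p[...,::-1]
go(521,364,5)
cv2.imwrite('pics/c12.png',cv2.resize(p[140:220,170:250],(500,500),interpolation=2))"
```

```text
time_s: 31.57
position: [0.5192, 0.3602, 0.0632]
tool_rot: [2.061, 2.37, -0.008]
wrist_force: [-1.0, -0.3, -0.4]
gripper_width: 0.472
grip_force: 20.0
shift [-0.6  1.  52.7] turn 0.0 cur yaw 8.1 j7 -0.49 t 32.3 pos [519.9 364.4  57.7] tilt [0. 0.] F [ 0.7 -0.6 -0.5] w 41.4 g 20.0
```

View pics/c12.png

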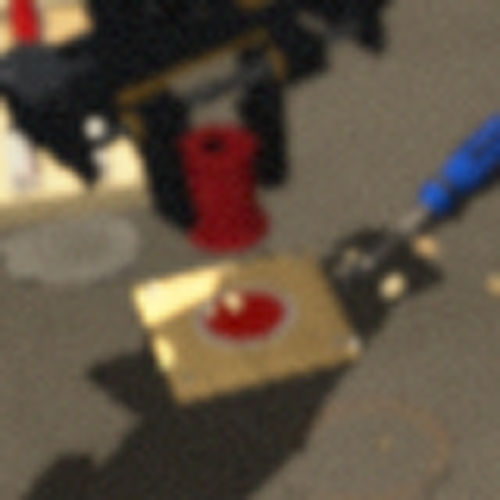

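The spool is over the red spot at (247,316), allowing for the lean of verticals in this view. Lowering.

```bash
python3 -m jog '[[[0,1,10],0,20],[[0,1,20],0,20],[[0,1,30],0,20],[[0,1,40],0,20],[[0,1,46],0,20],[[0,1,49],0,20],[[0,1,50],0,20],[[0,1,50],0,20]]'; python3 -m jog '[[[0,0,1],0,20],[[0,0,2],0,20],[[0,0,3],0,20],[[0,0,3],0,20],[[0,0,3],0,20],[[0,0,3],0,20],[[0,0,3],0,20],[[0,0,3],0,20]]'; python3 -c "
from h import *
go(521,364,4)"
```

```text
time_s: 32.95
position: [0.5208, 0.3643, 0.0071]
tool_rot: [-2.058, -2.373, 0.0]
wrist_force: [0.7, -0.7, -1.6]
gripper_width: 0.464
grip_force: 20.0
time_s: 33.62
position: [0.5208, 0.3644, 0.0045]
tool_rot: [-2.058, -2.374, -0.0]
wrist_force: [-0.9, 0.0, -0.4]
gripper_width: 0.467
grip_force: 20.0
shift [-0.5  0.1  0.5] turn 0.0 cur yaw 8.1 j7 -0.49 t 33.6 pos [520.8 364.4   4.5] tilt [0. 0.] F [-0.9  0.  -0.4] w 41.1 g 20.0
```

```bash
python3 -m jog '[[[0,0,0.5],0,20],[[0,0,1],0,20],[[0,0,1.5],0,20],[[0,0,1.5],0,20],[[0,0,1.5],0,20],[[0,0,1.5],0,20],[[0,0,1.5],0,20],[[0,0,1.5],0,20]]'; python3 -m jog '[[[0,0,0],0,43],[[0,0,0],0,50],[[0,0,0],0,60],[[0,0,0],0,64],[[0,0,0],0,64],[[0,0,-5],0,64],[[0,0,-15],0,64],[[0,0,-30],0,64]]'; python3 -m jog '[[[0,0,-15],0,64],[[0,0,-35],0,64],[[0,0,-55],0,64],[[0,0,-75],0,64],[[0,0,-95],0,64],[[30,0,-115],0,64],[[60,0,-130],0,64],[[90,0,-130],0,64]]';python3 -m jog '[[[20,0,0],0,64],[[40,30,0],0,64],[[60,60,0],0,64],[[60,80,0],0,64],[[60,80,0],0,64],[[60,80,0],0,64],[[60,80,0],0,64],[[60,80,0],0,64]]'; python3 -c "
from h import *
go(521,364,5)
for n in('side','top'):
  p,_=ctrl.get_image(n); cv2.imwrite('pics/%s13.png'%n,p[...,::-1])
p=cv2.imread('pics/top13.png'); cv2.imwrite('pics/c13.png',np.vstack([cv2.resize(p[190:340,100:440],(793,350),interpolation=2),cv2.resize(cv2.imread('pics/side13.png')[165:315,160:420],None,fx=1.66,fy=1.66)[:,:431].copy() if 0 else cv2.resize(cv2.imread('pics/side13.png')[165:315,130:440],(793,250))]))
a=p[...,::-1].copy()
print(find(a,'red',(135,290),.059,22))"
```

```text
time_s: 34.28
position: [0.5209, 0.3645, 0.004]
tool_rot: [-2.058, -2.373, -0.001]
wrist_force: [-2.4, -1.2, 6.9]
gripper_width: 0.465
grip_force: 20.0
time_s: 34.95
position: [0.5201, 0.3639, 0.0328]
tool_rot: [-2.058, -2.373, 0.003]
wrist_force: [0.3, -0.7, 0.4]
gripper_width: 0.731
grip_force: 0.0
time_s: 35.62
position: [0.5102, 0.4557, 0.1683]
tool_rot: [2.06, 2.371, 0.012]
wrist_force: [0.6, 0.9, -1.3]
gripper_width: 0.726
grip_force: 0.0
time_s: 36.28
position: [0.5775, 0.524, 0.1635]
tool_rot: [-2.057, -2.373, 0.001]
wrist_force: [-0.3, -0.3, -0.1]
gripper_width: 0.725
grip_force: 0.0
shift [-150.3  -78.4  158.6] turn 0.0 cur yaw 8.2 j7 -0.6 t 36.3 pos [577.5 524.  163.5] tilt [-0.001 -0.   ] F [-0.3 -0.3 -0.1] w 63.8 g 0.0
(array([522., 357.]), array([51., 38.]), 88.4)
```

View pics/c13.png

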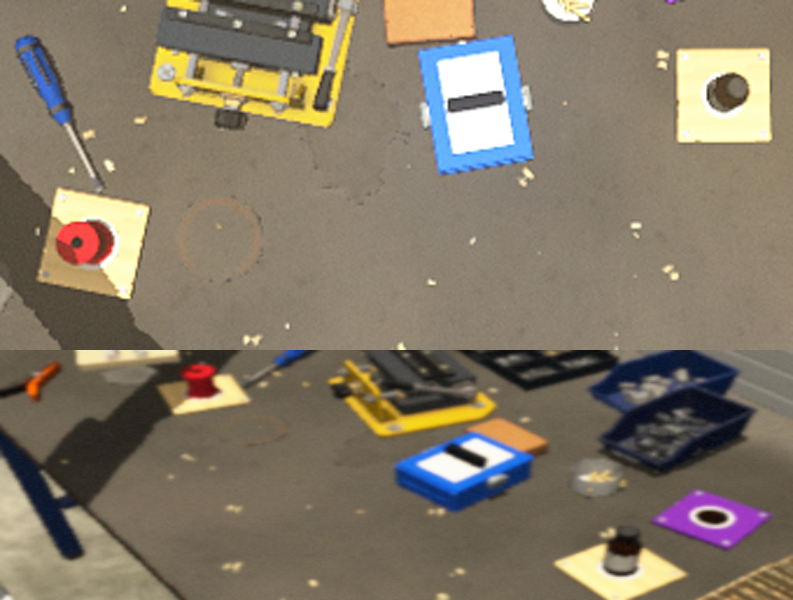

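The spool and bottle stand upright on their spots, the lid is flush, and the cork block and tin haven't moved. Handing in.

```bash
python3 -c "
from workcell import ctrl
print(ctrl.job_done())"
```

```text
the job is handed in; nothing more can be done
None
```

I handed the job in at about 36 s; no verdict came back, but the last pictures show the spool and bottle upright on their plates, the lid snapped flush over the block (last seen lying on its outline), and the cork block and pin tin undisturbed.

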